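# Find the turntable bearing that drags

## Robot

A 7-joint arm with a two-finger parallel gripper is mounted at the origin on the work surface; the furniture and walls round the work are solid. World frame = base frame: x ahead of the robot, y to its left, z up, the work surface at z = 0. Lengths are in mm, angles in degrees, forces in N, time in s.
With the tool pointing down it reaches from about 425 to 875 mm from the base axis. Payload 9.9 kg.
Tool frame: the origin (TCP) lies midway between the tips of the shut fingers; the grasp point (between the pads) lies arm.grip_depth behind it (arm.grip_depth is the distance from the TCP to the grasp point, in mm); y points along the fingers, z is the direction in which the jaws open and shut, and the axes are right-handed (so a half turn about y gives the same grasp; the last joint's range is limited). The gripper opens to 85 mm and grips with 20 to 120 N. Pads are 22 mm wide; open, the fingers measure 114 mm over their backs; the gripper's body (76 mm by 85 mm) begins 54 mm behind the grasp point. The pads swing forward as they close: fully open they stand 13 mm farther back than shut.
Start: joints at [60.917, 32.985, 1.427, 82.34, -0.859, 64.687, -3.237], TCP at [277.583, -615.286, 231.289] pointing down, gripper open.
Joint ranges: [-157.87, 157.87], [-19.46, 123.44], [-87.15, 90], [11.01, 140.99], [-62.26, 242.26], [9.8, 113.94], [-161.44, 161.44]. Speed limits (degrees/s): [127.2, 127.2, 172.46, 172.46, 180, 180, 180].

## Interface

Orientations are given as [roll, pitch, yaw] about the fixed x, y, z axes, in that order (R = Rz(yaw) Ry(pitch) Rx(roll)).
In Python, from cell import sensors, optics, arm gives the robot as it stands.
- The arm moves only by the tool servo_tool, never from a script. Its argument "moves" is one flat list of numbers, 7 for each row, row after row: the opening, from 0 (shut) to 1 (fully open), then the shift along the tool's x, y, z in m, then the turn, a rotation vector about the tool's x, y, z in rad. In form: [jaw, dx, dy, dz, wx, wy, wz, jaw, dx, dy, dz, wx, wy, wz, ...]. A call has 1 to 12 rows; each row is the pose to reach, as a shift and turn from the pose measured when the call began, along the tool's axes at that moment; what a row does not reach only later rows make up. A row lasts 1/12 s, in which the tool goes at most 41.7 mm and 7.16 degrees, less where a joint would pass 70% of its speed; a pose out of reach is approached as far as the arm can. A call with a gripper value outside its range is refused whole. The fingers move at their own pace and stop on an object; "force" is the grip in N (left out, the last holds). Time passes only in rows, so rows that repeat a pose let the fingers close. It gives the time, the measured TCP pose, the force and the opening at its end, in the units of the state.
- sensors.get_state(): the state, without advancing time (a new reading comes with each control period).
- optics.camera(name): name is "side" or "top"; returns a dict with "img" (420x560x3 uint8, red, green, blue), "mtx" (3x3 intrinsics, pixels), "R" (3x3) and "t" (3): a world point X has camera coordinates R X + t. Camera axes: x right, y down, z forward; pixel columns grow to the right and rows downward; lengths in mm; the calibration is good to about 2 mm. A picture is of the moment at which its call begins. There is no depth.
- arm.hand_in(): hands the job in, once; it reports no verdict.
The state is a dict: "t": time; "joint_positions": joint angles; "joint_velocities": joint speeds; "effort": joint torques, N m; "position": TCP position; "tool_rot": TCP orientation; "ft_force": force on the tool from outside, world axes, zero at the start; "ft_torque": the same for the moment, N m; "gripper_width": opening from 0.0 (shut) to 1.0 (fully open).
Only numpy, scipy, OpenCV 4.12 (cv2) and the standard library are available. Lean on these libraries where they do the work, as an engineer would, in place of code of your own. Each camera call takes 0.05 s, during which the arm holds its last target. There are 200 camera calls.

## Task

One of the three turntable bearings in the wooden rack drags. With each one sitting in its pocket, turn its outer ring by hand through at least a sixth of a turn (well short of a full one) and leave it turned, feeling for drag; only when all three have been turned, take out the one that drags and set it upright in the middle of the steel dish. Do not force or drop anything, and leave the two free-running bearings seated in their pockets and the other things on the table where they are.

Things in the scene. Friction and masses are not known exactly. Their poses are not given: they have to be found in the camera images.
- rack: wooden rack, fixed, 95 x 350 x 18 mm (x, y, z), with three square pockets 57 x 57 mm, 8 mm deep, in a row along its own y axis at y = -115, 0 and +115 mm; their floors are 10 mm above the table. A flange sits in each with 1.5 mm play all round, standing 4 mm proud; a seated bearing must not be pushed sideways or down with more than about 20 N. Origin: centre of the underside; z up
- bearing_a: one of three like turntable bearings: square steel flange 54 x 54 x 12 mm and thin centre hub on a rubber bush, round it a hexagonal steel outer ring, 46 mm across flats, 36 mm tall (14 to 50 mm above the origin), that turns endlessly about the vertical axis; 53 mm tall, about 0.3 kg. Origin: centre of the flange's underside; z up, x and y along the flange's sides. Which letter stands in which pocket changes
- nipple_a (a point): tip of the small brass grease nipple on top of the outer ring of bearing_a, 18.5 mm from the ring's axis, toward the middle of one of the six flats, 53 mm above the bearing's origin: shows how the ring is turned (starts anywhere). On the dragging bearing it sits 0.02 mm higher, which is how the judge knows it; far too little for any pose reading or camera to show
- bearing_b: looks exactly like bearing_a, same sizes and axes. Of the three, two run freely (their rings turn with less than 0.06 N m at slow speed) and one drags (about 0.35 N m about its axis, either way); which one must be felt. The hub's rubber bush is stiff (4 N m/rad): a dragging ring held turned keeps pushing back, and springs back about 5 degrees when let go
- nipple_b (a point): tip of the small brass grease nipple on top of the outer ring of bearing_b, 18.5 mm from the ring's axis, toward the middle of one of the six flats, 53 mm above the bearing's origin: shows how the ring is turned (starts anywhere). On the dragging bearing it sits 0.02 mm higher, which is how the judge knows it; far too little for any pose reading or camera to show
- bearing_c: looks exactly like bearing_a, same sizes and axes. A ring, free or dragging, coasts hardly at all and, but for the bush's small spring-back, stays where it is let go
- nipple_c (a point): tip of the small brass grease nipple on top of the outer ring of bearing_c, 18.5 mm from the ring's axis, toward the middle of one of the six flats, 53 mm above the bearing's origin: shows how the ring is turned (starts anywhere). On the dragging bearing it sits 0.02 mm higher, which is how the judge knows it; far too little for any pose reading or camera to show
- dish: loose round steel dish, 131 mm across at the rim, 42 mm high, flat inner floor 3 mm above its origin, about 90 mm across; walls flare outward. A bearing fits in it upright at any yaw with about 7 mm to spare at the flange's corners. Origin: centre of the underside; z up
- dredger: bystander: steel sugar dredger with a pierced top, 72 mm in diameter, 108 mm tall; origin at the centre of its underside
- mill: bystander: black and white pepper mill, 54 mm in diameter, 140 mm tall; origin at the centre of its underside

How it is judged:
By the outcome, as a careful person would: the job done as asked, in the order asked, and still so for the second after the job is handed in, with the robot touching nothing.
It also fails if it takes over 64 s, if anything falls off the work surface, if the arm or the gripper's body presses on something with over 40 N, if the wrist force passes 120 N, or if a joint passes its speed limit or range.

## Working session

There is one attempt and no reset: what is moved stays moved. The work goes in short steps, Python scripts to look and compute and a tool call to move; the robot and the scene stay as the last step left them, time stands still between calls to the robot, and variables do not carry over. Pictures are saved under pics/ and viewed, about 8 in all and at most 12, crops included, and the job is handed in when it is done.

Besides the shell and the picture viewer there is one more tool, called after ">>>" as a command line: name --argument value ..., lists and objects as JSON in quotes. servo_tool: Moves the arm, as the interface text tells. Its arguments: {"type":"object","properties":{"moves":{"type":"array","items":{"type":"number"}},"force":{"type":"number"}},"required":["moves"]}

```bash
mkdir -p pics; ls; python3 - <<'E'
from cell import sensors, optics, arm
import cv2
print(sensors.get_state(), arm.grip_depth)
for n in ("top","side"):
    c=optics.camera(n); cv2.imwrite(f"pics/{n}0.png",c["img"][:,:,::-1]); print(n,c["mtx"].tolist(),c["R"].tolist(),c["t"])
E
```

```text
pics
{'t': 0.0, 'joint_positions': array([60.91806633, 33.03078977,  1.42377118, 82.38591382, -0.85874252,
       64.68674281, -3.23551892]), 'joint_velocities': array([-0.07255808, -0.01572529, -0.08445113,  0.0145844 ,  0.01533252,
        0.04179468, -0.12524106]), 'effort': array([-1.24508697e-03, -7.65753579e+01,  2.24952601e+00, -2.85950589e+01,
        1.50294718e-02,  1.28303695e-02,  4.13062276e-05]), 'position': array([ 277.37735544, -614.88221132,  230.46793394]), 'tool_rot': array([-9.00926984e+01, -5.57990671e-03, -1.55715762e+02]), 'ft_force': array([-0.17864056, -0.14091471, -0.02971104]), 'ft_torque': array([ 0.07678199, -0.00095598, -0.04205602]), 'gripper_width': 1.0006548082382904} 18.700000000000003
top [[441.3810789673909, 0.0, 283.08563310774696], [0.0, 441.3810789673909, 210.39347421743435], [0.0, 0.0, 1.0]] [[-0.0027217064372311306, -0.9999467116594088, -0.009958220503935368], [-0.9982183420277299, 0.0033102949214550734, -0.05957502485894332], [0.05960481485148881, 0.009778332632328107, -0.9981741582797319]] [ 107.19397917  488.44724791 1045.55959213]
side [[516.5927130208248, 0.0, 277.3339476804364], [0.0, 516.5927130208248, 217.3290529874439], [0.0, 0.0, 1.0]] [[-0.8762169632757, -0.48186595055974757, 0.0070027822372074385], [-0.3098295328868336, 0.5521398982992048, -0.7740459891099949], [0.3691198908471845, -0.6804018947631574, -0.6330906473670797]] [ 504.62081305  139.43251132 1409.03131929]
```

View pics/top0.png

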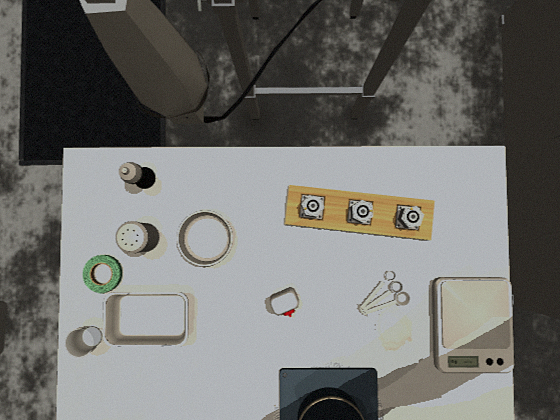

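View pics/side0.png

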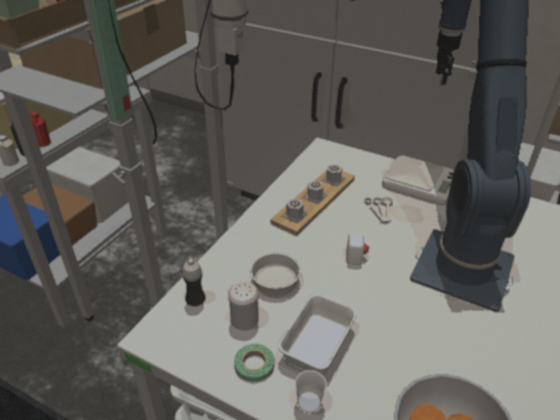

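The top view shows the rack centred near (360,213), the bearings at about (312,207), (361,212) and (410,217), and the dish at (206,239). In the side view the bearings are at about (295,210), (316,191) and (334,175), and the dish is at (275,275). Next I'll enlarge both views.

```bash
python3 - <<'E'
import cv2,numpy as np
t=cv2.imread("pics/top0.png"); s=cv2.imread("pics/side0.png")
a=cv2.resize(t[180:245,280:440],None,fx=5,fy=5,interpolation=cv2.INTER_CUBIC)
b=cv2.resize(s[160:232,265:360],None,fx=4,fy=4,interpolation=cv2.INTER_CUBIC)
c=cv2.resize(t[205:273,170:240],None,fx=4,fy=4,interpolation=cv2.INTER_CUBIC)
o=np.zeros((600,800,3),np.uint8); o[:325]=a; 
b=b[:275]; o[325:325+b.shape[0],:b.shape[1]]=b; o[325:325+272,420:700]=c
cv2.imwrite("pics/crop1.png",o)
E
```

```text
(no output)
```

View pics/crop1.png

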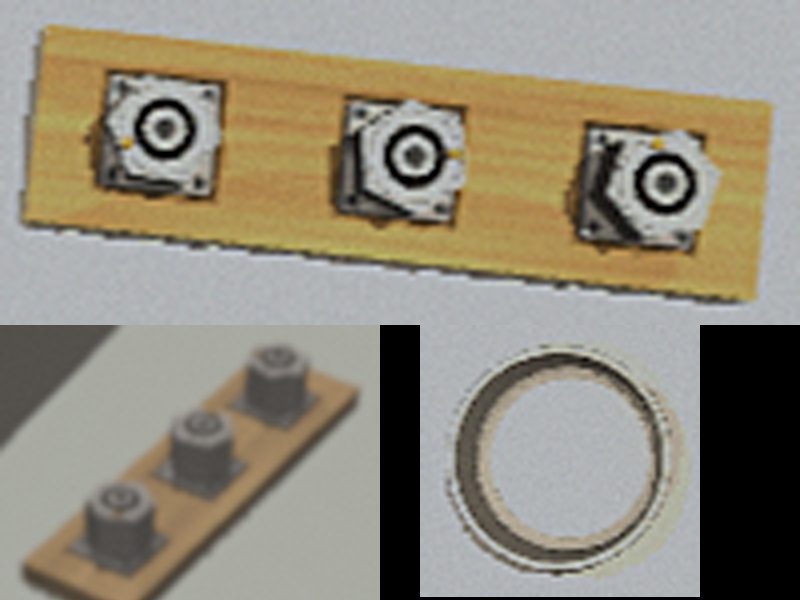

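The crop gives these pixel positions:
- **Hub tops (top view, crop px):** (164,128), (414,155), (666,182)
- **Nipples:** (126,143), (455,155), (657,143)
- **Rack corners:** (45,25), (772,102), (755,300), (22,222)
- **Dish:** rim centre about (561,460)
- **Hub tops (side view):** (120,495), (206,425), (282,355)

```bash
cat > h.py <<'E'
import numpy as np, cv2
from cell import sensors, optics, arm
from scipy.spatial.transform import Rotation as Rn
def ray(c,p):
    d=c["R"].T@np.linalg.inv(c["mtx"])@np.array([p[0],p[1],1.]); return -c["R"].T@c["t"],d
def onz(c,p,z): o,d=ray(c,p); return o+d*(z-o[2])/d[2]
def tri(c1,p1,c2,p2):
    A=[];b=[]
    for c,p in((c1,p1),(c2,p2)):
        o,d=ray(c,p); d=d/np.linalg.norm(d); M=np.eye(3)-np.outer(d,d); A.append(M); b.append(M@o)
    return np.linalg.lstsq(np.vstack(A),np.hstack(b),rcond=None)[0]
def Rt(s): return Rn.from_euler('xyz',s["tool_rot"],degrees=True).as_matrix()
E
python3 - <<'E'
from h import *
np.set_printoptions(precision=1,suppress=True)
T=optics.camera("top");S=optics.camera("side")
ct=lambda x,y:((x+.5)/5-.5+280,(y+.5)/5-.5+180)
cs=lambda x,y:((x+.5)/4-.5+265,(y-325+.5)/4-.5+160)
for p,q,n in(((164,128),(120,495),(126,143)),((414,155),(206,425),(455,155)),((666,182),(282,355),(657,143))):
    h=onz(T,ct(*p),63); g=onz(T,ct(*n),63); print("hub",tri(T,ct(*p),S,cs(*q)),h,"nip",g-h,np.degrees(np.arctan2(*(g-h)[1::-1])))
for p in((45,25),(772,102),(755,300),(22,222)): print("rack",onz(T,ct(*p),18))
d=(205.2,238.7);print("dish",tri(T,d,S,(275,270)),onz(T,d,42),onz(T,(207.5,238),3))
for y in ((161,177),(137,237)): print(onz(T,y,100))
s=sensors.get_state();print(Rt(s))
E
```

```text
hub [497.3  38.1  66.2] [497.6  38.   63. ] nip [-6.8 17.5  0. ] 111.37967359239535
hub [483.4 -77.1  62.6] [484.8 -76.4  63. ] nip [ -0.1 -18.7   0. ] -90.18973583944104
hub [ 470.3 -191.4   65.2] [ 472.1 -191.2   63. ] nip [17.9  3.7  0. ] 11.835037251359955
rack [550.7  92.3  18. ]
rack [ 512.3 -255.3   18. ]
rack [ 417.8 -245.1   18. ]
rack [456.  103.6  18. ]
dish [422.8 288.7  39.7] [421.5 287.7  42. ] [423.  289.4   3. ]
[559.1 376.5 100. ]
[425.9 427.9 100. ]
[[-0.9 -0.   0.4]
 [-0.4  0.  -0.9]
 [ 0.  -1.  -0. ]]
```

```bash
cat >> h.py <<'E'
def plan(*tg):
    """tg: (x,y,z,jaw world angle); prints tool shift (m) and rotvec (rad) from the measured pose"""
    s=sensors.get_state(); R=Rt(s); print("t",round(s["t"],2),s["position"].round(1),"jaw",np.degrees(np.arctan2(R[1,2],R[0,2])).round(1),"F",s["ft_force"].round(2),"M",s["ft_torque"].round(3),"w",round(s["gripper_width"],3),"j7",s["joint_positions"][6].round(0))
    for x,y,z,a in tg:
        c,d=np.cos(np.radians(a)),np.sin(np.radians(a)); G=np.array([[d,0,c],[-c,0,d],[0,-1,0]])
        print((R.T@(np.array([x,y,z])-s["position"])/1000).round(4).tolist(),Rn.from_matrix(R.T@G).as_rotvec().round(3).tolist())
E
python3 -c "
from h import *
plan((471.5,-191.3,100,-48.2))"
```

```text
t 0.2 [ 277.5 -615.   230.7] jaw -65.7 F [-0.4  -0.26 -0.09] M [-0.002  0.005  0.023] w 1.001 j7 -3.0
[-0.3511, 0.131, -0.3063] [0.001, -0.306, -0.0]
```

>>> servo_tool --moves '[1,-0.351,0.1,-0.306,0.001,-0.306,0,1,-0.351,0.1,-0.306,0.001,-0.306,0,1,-0.351,0.1,-0.306,0.001,-0.306,0,1,-0.351,0.1,-0.306,0.001,-0.306,0,1,-0.351,0.1,-0.306,0.001,-0.306,0,1,-0.351,0.1,-0.306,0.001,-0.306,0,1,-0.351,0.1,-0.306,0.001,-0.306,0,1,-0.351,0.1,-0.306,0.001,-0.306,0,1,-0.351,0.1,-0.306,0.001,-0.306,0,1,-0.351,0.1,-0.306,0.001,-0.306,0,1,-0.351,0.1,-0.306,0.001,-0.306,0,1,-0.351,0.131,-0.306,0.001,-0.306,0]' --force 20

```text
t: 1.2
position: [476.5, -187.0, 102.9]
tool_rot: [-89.7, 0.4, -137.9]
ft_force: [1.7, -1.0, -0.5]
gripper_width: 1.001
```

```bash
python3 -c "
from h import *
plan((471.5,-191.3,100,-48.2),(471.5,-191.3,26,-48.2))"
```

```text
t 1.2 [ 476.5 -187.   102.9] jaw -47.9 F [ 1.72 -1.   -0.48] M [-0.029 -0.125  0.031] w 1.001 j7 -36.0
[0.0067, 0.0029, -0.0002] [-0.006, 0.005, -0.006]
[0.0071, 0.0769, -0.0006] [-0.006, 0.005, -0.006]
```

>>> servo_tool --moves '[1,0.007,0.003,0,-0.006,0.005,-0.006,1,0.007,0.003,0,-0.006,0.005,-0.006,1,0.007,0.027,0,-0.006,0.005,-0.006,1,0.007,0.052,0,-0.006,0.005,-0.006,1,0.007,0.07,0,-0.006,0.005,-0.006,1,0.007,0.076,0,-0.006,0.005,-0.006,1,0.007,0.0765,0,-0.006,0.005,-0.006,0.62,0.007,0.0765,0,-0.006,0.005,-0.006,0.62,0.007,0.0765,0,-0.006,0.005,-0.006]' --force 20

```text
t: 1.95
position: [472.6, -192.5, 27.6]
tool_rot: [-89.9, 0.1, -138.2]
ft_force: [0.2, 0.4, 0.6]
gripper_width: 0.747
```

```bash
python3 - <<'E'
from h import *
plan((471.5,-191.3,26,-48.2))
T=optics.camera("top")["img"][170:260,340:460];S=optics.camera("side")["img"][130:220,280:400]
o=np.hstack([cv2.resize(T,(560,420),interpolation=2)[:, 140:],cv2.resize(S,(560,420),interpolation=2)[:,:380]])
cv2.imwrite("pics/b3.png",o[:,:,::-1])
E
```

```text
t 1.95 [ 472.6 -192.5   27.6] jaw -48.2 F [0.16 0.37 0.61] M [ 0.049 -0.032 -0.021] w 0.747 j7 -37.0
[-0.0, 0.0016, -0.0016] [-0.001, -0.001, -0.001]
```

View pics/b3.png

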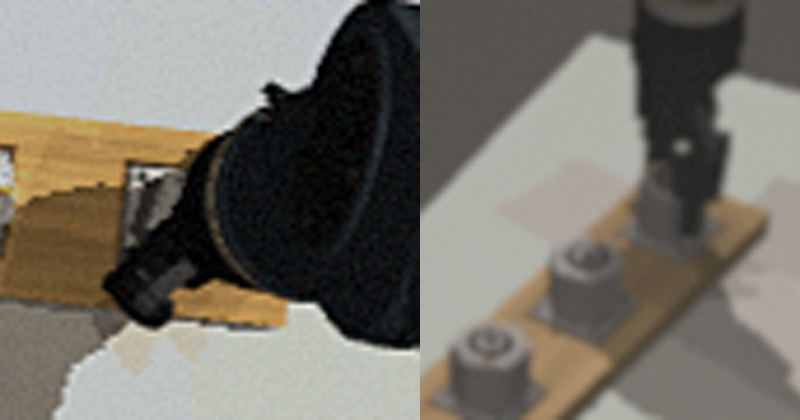

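The picture shows the open jaws straddling the third bearing's ring, clear of the flange. I'll close gently.

>>> servo_tool --moves '[0.58,0,0.001,-0.0015,0,0,0,0.58,0,0.0015,-0.0015,0,0,0,0.56,0,0.0015,-0.0015,0,0,0,0.55,0,0.0015,-0.0015,0,0,0,0.53,0,0.0015,-0.0015,0,0,0,0.53,0,0.0015,-0.0015,0,0,0]' --force 20

```text
t: 2.55
position: [472.2, -191.4, 26.5]
tool_rot: [-89.8, 0.1, -138.2]
ft_force: [1.0, -1.0, 5.7]
gripper_width: 0.54
```

```bash
python3 -c "
from h import *
plan((471.5,-191.3,26,-48.2))"
```

```text
t 2.55 [ 472.2 -191.4   26.5] jaw -48.2 F [ 0.99 -1.03  5.73] M [-0.23  -0.117 -0.04 ] w 0.54 j7 -37.0
[0.0005, 0.0005, -0.0006] [-0.003, -0.0, -0.002]
```

>>> servo_tool --moves '[0.5,0,0,0,0,-0.06,0,0.5,0,0,0,0,-0.12,0,0.5,0,0,0,0,-0.18,0,0.5,0,0,0,0,-0.24,0,0.5,0,0,0,0,-0.3,0,0.5,0,0,0,0,-0.36,0,0.5,0,0,0,0,-0.42,0,0.5,0,0,0,0,-0.48,0]'

```text
t: 3.22
position: [472.2, -191.3, 26.6]
tool_rot: [-89.8, 0.0, -110.5]
ft_force: [-0.5, -0.3, 2.8]
gripper_width: 0.538
```

```bash
python3 -c "
from h import *
plan((472.2,-191.4,26.5,32.5))"
```

```text
t 3.22 [ 472.2 -191.3   26.6] jaw -20.5 F [-0.49 -0.26  2.8 ] M [ 0.096  0.022 -0.051] w 0.538 j7 -19.0
[0.0001, 0.0001, 0.0] [-0.003, -0.926, 0.001]
```

>>> servo_tool --moves '[0.5,0,0,0,0,-0.08,0,0.5,0,0,0,0,-0.16,0,0.5,0,0,0,0,-0.24,0,0.5,0,0,0,0,-0.32,0,0.5,0,0,0,0,-0.4,0,0.5,0,0,0,0,-0.48,0,0.5,0,0,0,0,-0.56,0,0.5,0,0,0,0,-0.64,0,0.5,0,0,0,0,-0.72,0,0.5,0,0,0,0,-0.8,0,0.5,0,0,0,0,-0.88,0,0.5,0,0,0,0,-0.94,0]'

```text
t: 4.22
position: [471.9, -191.3, 26.6]
tool_rot: [-89.9, -0.1, -56.4]
ft_force: [-0.8, -0.8, 1.6]
gripper_width: 0.54
```

```bash
python3 -c "
from h import *
plan((472.2,-191.4,26.5,32.5))"
```

```text
t 4.22 [ 471.9 -191.3   26.6] jaw 33.6 F [-0.82 -0.77  1.59] M [ 0.028  0.186 -0.063] w 0.54 j7 18.0
[0.0002, 0.0001, 0.0003] [-0.002, 0.018, 0.002]
```

>>> servo_tool --moves '[0.9,0,0,0,0,0,0,0.9,0,0,0,0,0,0,0.9,0,0,0,0,0,0,0.9,0,-0.03,0,0,0,0,0.9,0,-0.07,0,0,0,0]'

```text
t: 4.63
position: [469.7, -190.3, 95.0]
tool_rot: [-90.1, 0.2, -56.5]
ft_force: [1.2, -0.2, -0.1]
gripper_width: 0.901
```

```bash
python3 -c "
from h import *
plan((484.8,-76.4,90,29.8),(484.8,-76.4,26,29.8))"
```

```text
t 4.63 [ 469.7 -190.3   95. ] jaw 33.5 F [ 1.17 -0.22 -0.11] M [-0.019 -0.034  0.048] w 0.901 j7 24.0
[-0.0867, 0.0051, 0.0755] [0.002, 0.065, -0.003]
[-0.0864, 0.0691, 0.0756] [0.002, 0.065, -0.003]
```

>>> servo_tool --moves '[0.9,-0.025,0,0.022,0,0.02,0,0.9,-0.055,0,0.048,0,0.05,0,0.9,-0.0867,0.002,0.0755,0.002,0.065,-0.003,0.9,-0.0867,0.005,0.0755,0.002,0.065,-0.003,0.9,-0.0867,0.005,0.0755,0.002,0.065,-0.003,0.9,-0.0866,0.025,0.0755,0.002,0.065,-0.003,0.9,-0.0865,0.048,0.0755,0.002,0.065,-0.003,0.8,-0.0865,0.064,0.0755,0.002,0.065,-0.003,0.7,-0.0865,0.069,0.0755,0.002,0.065,-0.003,0.65,-0.0865,0.069,0.0755,0.002,0.065,-0.003,0.62,-0.0865,0.069,0.0755,0.002,0.065,-0.003]'

```text
t: 5.55
position: [484.6, -77.0, 26.4]
tool_rot: [-90.0, 0.0, -60.3]
ft_force: [1.2, -0.2, 0.1]
gripper_width: 0.622
```

```bash
python3 -c "
from h import *
plan((484.8,-76.4,26,29.8))"
```

```text
t 5.55 [484.6 -77.   26.4] jaw 29.7 F [ 1.16 -0.2   0.14] M [ 0.031 -0.033 -0.003] w 0.622 j7 1.0
[-0.0005, 0.0004, 0.0005] [0.001, -0.001, -0.0]
```

>>> servo_tool --moves '[0.58,0,0,0,0,0,0,0.56,0,0,0,0,0,0,0.55,0,0,0,0,0,0,0.53,0,0,0,0,0,0,0.5,0,0,0,0,0,0,0.5,0,0,0,0,0,0]' --force 20

```text
t: 6.05
position: [485.1, -77.5, 27.3]
tool_rot: [-90.0, -0.1, -60.3]
ft_force: [-1.5, -2.2, 8.2]
gripper_width: 0.547
```

```bash
python3 -c "
from h import *
plan()"
```

```text
t 6.05 [485.1 -77.5  27.3] jaw 29.7 F [-1.46 -2.17  8.17] M [-0.253  0.355 -0.029] w 0.547 j7 1.0
```

>>> servo_tool --moves '[0.5,0,0,0,0,0.05,0,0.5,0,0,0,0,0.1,0,0.5,0,0,0,0,0.16,0,0.5,0,0,0,0,0.22,0,0.5,0,0,0,0,0.28,0,0.5,0,0,0,0,0.34,0,0.5,0,0,0,0,0.4,0]'

```text
t: 6.63
position: [485.1, -77.5, 27.6]
tool_rot: [-89.9, -0.1, -83.4]
ft_force: [0.1, 1.0, -2.8]
gripper_width: 0.544
```

```bash
python3 -c "
from h import *
plan((485.1,-77.5,27.3,-52))"
```

```text
t 6.63 [485.1 -77.5  27.6] jaw 6.6 F [ 0.15  0.97 -2.76] M [0.061 0.062 0.013] w 0.544 j7 -15.0
[-0.0, 0.0003, -0.0] [-0.001, 1.023, 0.0]
```

>>> servo_tool --moves '[0.5,0,0,0,0,0.09,0,0.5,0,0,0,0,0.18,0,0.5,0,0,0,0,0.27,0,0.5,0,0,0,0,0.36,0,0.5,0,0,0,0,0.45,0,0.5,0,0,0,0,0.54,0,0.5,0,0,0,0,0.63,0,0.5,0,0,0,0,0.72,0,0.5,0,0,0,0,0.81,0,0.5,0,0,0,0,0.89,0,0.5,0,0,0,0,0.97,0,0.5,0,0,0,0,1.04,0]'

```text
t: 7.63
position: [485.2, -77.6, 27.9]
tool_rot: [-89.9, 0.1, -143.2]
ft_force: [0.4, -1.1, -3.0]
gripper_width: 0.541
```

```bash
python3 -c "
from h import *
plan((485.1,-77.5,27.3,-52))"
```

```text
t 7.63 [485.2 -77.6  27.9] jaw -53.2 F [ 0.42 -1.07 -3.  ] M [-0.12  -0.046  0.044] w 0.541 j7 -53.0
[0.0001, 0.0006, -0.0001] [-0.001, -0.021, -0.001]
```

>>> servo_tool --moves '[0.9,0,0,0,0,0,0,0.9,0,0,0,0,0,0,0.9,0,0,0,0,0,0,0.9,0,-0.03,0,0,0,0,0.9,0,-0.065,0,0,0,0]'

```text
t: 8.05
position: [483.5, -77.3, 92.0]
tool_rot: [-90.1, -0.2, -143.1]
ft_force: [0.8, -0.3, -0.0]
gripper_width: 0.906
```

```bash
python3 -c "
from h import *
plan((497.6,37.5,90,-68.6),(497.6,37.5,26,-68.6))"
```

```text
t 8.05 [483.5 -77.3  92. ] jaw -53.1 F [ 0.76 -0.31 -0.  ] M [-0.051  0.009  0.009] w 0.906 j7 -53.0
[-0.0802, 0.0019, -0.0833] [0.002, 0.271, 0.003]
[-0.0804, 0.0659, -0.0832] [0.002, 0.271, 0.003]
```

>>> servo_tool --moves '[0.9,-0.025,0,-0.026,0,0.08,0,0.9,-0.053,0,-0.055,0,0.18,0,0.9,-0.0803,0.002,-0.0833,0.002,0.271,0.003,0.9,-0.0803,0.002,-0.0833,0.002,0.271,0.003,0.9,-0.0803,0.002,-0.0833,0.002,0.271,0.003,0.9,-0.0803,0.022,-0.0833,0.002,0.271,0.003,0.9,-0.0803,0.045,-0.0833,0.002,0.271,0.003,0.8,-0.0804,0.061,-0.0832,0.002,0.271,0.003,0.7,-0.0804,0.066,-0.0832,0.002,0.271,0.003,0.65,-0.0804,0.066,-0.0832,0.002,0.271,0.003,0.62,-0.0804,0.066,-0.0832,0.002,0.271,0.003]'

```text
t: 8.97
position: [497.7, 36.5, 26.3]
tool_rot: [-90.0, -0.0, -158.7]
ft_force: [0.8, 0.4, 0.8]
gripper_width: 0.62
```

>>> servo_tool --moves '[0.58,0,0,0,0,0,0,0.56,0,0,0,0,0,0,0.55,0,0,0,0,0,0,0.53,0,0,0,0,0,0,0.5,0,0,0,0,0,0,0.5,0,0,0,0,0,0]' --force 20

```text
t: 9.47
position: [498.2, 36.6, 27.2]
tool_rot: [-89.9, 0.1, -158.6]
ft_force: [0.2, 0.1, 6.9]
gripper_width: 0.536
```

```bash
python3 -c "
from h import *
plan()"
```

```text
t 9.47 [498.2  36.6  27.2] jaw -68.6 F [0.2  0.07 6.86] M [-0.051  0.206 -0.005] w 0.536 j7 -76.0
```

Gripped with hardly any side force. I'll turn it +80°.

>>> servo_tool --moves '[0.5,0,0,0,0,-0.05,0,0.5,0,0,0,0,-0.1,0,0.5,0,0,0,0,-0.16,0,0.5,0,0,0,0,-0.22,0,0.5,0,0,0,0,-0.28,0,0.5,0,0,0,0,-0.34,0,0.5,0,0,0,0,-0.4,0]'

```text
t: 10.05
position: [498.2, 36.6, 27.5]
tool_rot: [-89.9, 0.0, -135.6]
ft_force: [-0.4, -0.0, 0.5]
gripper_width: 0.533
```

```bash
python3 -c "
from h import *
plan((498.2,36.6,27.2,16))"
```

```text
t 10.05 [498.2  36.6  27.5] jaw -45.6 F [-0.4  -0.01  0.53] M [ 0.114  0.216 -0.397] w 0.533 j7 -62.0
[-0.0, 0.0003, 0.0] [-0.002, -1.075, 0.0]
```

>>> servo_tool --moves '[0.5,0,0,0,0,-0.09,0,0.5,0,0,0,0,-0.18,0,0.5,0,0,0,0,-0.27,0,0.5,0,0,0,0,-0.36,0,0.5,0,0,0,0,-0.45,0,0.5,0,0,0,0,-0.54,0,0.5,0,0,0,0,-0.63,0,0.5,0,0,0,0,-0.72,0,0.5,0,0,0,0,-0.81,0,0.5,0,0,0,0,-0.9,0,0.5,0,0,0,0,-0.99,0,0.5,0,0,0,0,-1.08,0]'

```text
t: 11.05
position: [498.1, 36.7, 27.6]
tool_rot: [-89.9, -0.1, -73.5]
ft_force: [-0.7, 0.2, -4.2]
gripper_width: 0.539
```

```bash
python3 - <<'E'
from h import *
plan((498.2,36.6,27.2,16))
E
```

```text
t 11.05 [498.1  36.7  27.6] jaw 16.5 F [-0.71  0.17 -4.2 ] M [ 0.26   0.108 -0.346] w 0.539 j7 -21.0
[0.0001, 0.0004, 0.0001] [-0.002, 0.009, 0.001]
```

The first bearing drags: about 0.35–0.40 N m, against roughly 0.06 or less for the other two. I'll release it, move aside and look.

>>> servo_tool --moves '[0.9,0,0,0,0,0,0,0.9,0,0,0,0,0,0,0.9,0,0,0,0,0,0,1,0,-0.03,0,0,0,0,1,0,-0.07,0,0,0,0,1,-0.04,-0.1,0,0,0,0,1,-0.08,-0.12,0,0,0,0,1,-0.12,-0.12,0,0,0,0,1,-0.16,-0.12,0,0,0,0,1,-0.2,-0.12,0,0,0,0,1,-0.24,-0.12,0,0,0,0,1,-0.24,-0.12,0,0,0,0]'

```text
t: 12.05
position: [426.5, 275.9, 148.5]
tool_rot: [-89.8, 0.3, -73.0]
ft_force: [0.4, 1.0, 0.6]
gripper_width: 1.001
```

```bash
python3 - <<'E'
from h import *
plan()
t=optics.camera("top")["img"][:,:,::-1];s=optics.camera("side")["img"][:,:,::-1]
a=cv2.resize(t[180:245,280:440],None,fx=5,fy=5,interpolation=2)
b=cv2.resize(t[130:280,100:300],None,fx=1.8,fy=1.8,interpolation=2)
c=cv2.resize(s[160:228,265:360],None,fx=4,fy=4,interpolation=2)
o=np.zeros((600,800,3),np.uint8);o[:325]=a;o[325:595,:360]=b;o[325:597,400:780]=c
cv2.imwrite("pics/after.png",o)
E
```

```text
t 12.05 [426.5 275.9 148.5] jaw 17.0 F [0.39 1.03 0.58] M [ 0.055 -0.019 -0.018] w 1.001 j7 -40.0
```

View pics/after.png

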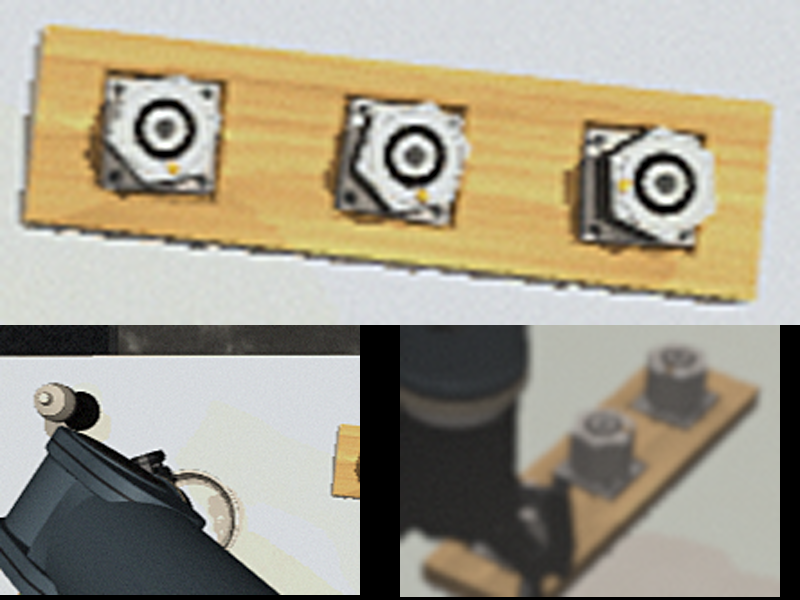

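The picture shows all three nipples moved about 80° and all three bearings still seated:

| Bearing | Nipple pixel | Turn |
|---|---|---|
| Left | (173,168) | +81° |
| Middle | (421,196) | −80° |
| Right | (624,186) | +82° |

Next I'll fetch the left one.

```bash
python3 -c "
from h import *
plan((498,37,95,12),(498,37,26,12))"
```

```text
t 12.15 [428.5 269.4 147.7] jaw 16.7 F [ 0.23 -0.96 -0.87] M [-0.014  0.056 -0.024] w 0.996 j7 -40.0
[0.2426, 0.0527, -0.0003] [-0.002, 0.082, -0.0]
[0.2426, 0.1217, -0.0005] [-0.002, 0.082, -0.0]
```

>>> servo_tool --moves '[1,0.035,0.01,0,0,0.02,0,1,0.075,0.02,0,0,0.04,0,1,0.115,0.03,0,0,0.06,0,1,0.155,0.04,0,0,0.082,0,1,0.195,0.05,0,-0.002,0.082,0,1,0.226,0.0527,0,-0.002,0.082,0,1,0.2426,0.0527,0,-0.002,0.082,0,1,0.2426,0.0527,0,-0.002,0.082,0,1,0.2426,0.0527,0,-0.002,0.082,0,1,0.2426,0.0527,0,-0.002,0.082,0]'

```text
t: 12.98
position: [498.1, 36.8, 95.1]
tool_rot: [-90.0, 0.0, -78.1]
ft_force: [-0.5, 0.4, -0.4]
gripper_width: 1.002
```

```bash
python3 -c "
from h import *
plan((498,37,26,12))"
```

```text
t 12.98 [498.1  36.8  95.1] jaw 11.9 F [-0.46  0.43 -0.4 ] M [0.059 0.022 0.001] w 1.002 j7 -20.0
[-0.0002, 0.0691, -0.0] [-0.0, -0.001, -0.0]
```

>>> servo_tool --moves '[1,0,0.023,0,0,0,0,1,0,0.048,0,0,0,0,0.8,0,0.065,0,0,0,0,0.7,0,0.069,0,0,0,0,0.65,0,0.069,0,0,0,0,0.62,0,0.069,0,0,0,0,0.58,0,0.069,0,0,0,0,0.55,0,0.069,0,0,0,0,0.53,0,0.069,0,0,0,0,0.5,0,0.069,0,0,0,0,0.5,0,0.069,0,0,0,0]' --force 20

```text
t: 13.9
position: [498.1, 36.8, 27.1]
tool_rot: [-90.0, -0.0, -78.1]
ft_force: [-2.8, 0.7, 8.5]
gripper_width: 0.538
```

>>> servo_tool --moves '[0.5,0,-0.001,0,0,0,0,0.5,0,-0.002,0,0,0,0,0.5,0,-0.003,0,0,0,0,0.5,0,-0.005,0,0,0,0,0.5,0,-0.007,0,0,0,0,0.5,0,-0.009,0,0,0,0,0.5,0,-0.012,0,0,0,0]' --force 45

```text
t: 14.48
position: [498.3, 36.8, 39.3]
tool_rot: [-89.9, -0.0, -78.1]
ft_force: [-0.4, -0.1, -2.9]
gripper_width: 0.533
```

```bash
python3 -c "
from h import *
plan()"
```

```text
t 14.48 [498.3  36.8  39.3] jaw 11.9 F [-0.35 -0.07 -2.94] M [-0.004  0.039 -0.005] w 0.533 j7 -24.0
```

Weight is 2.9 N, so it is lifted free. I'll raise it and carry it to the dish.

>>> servo_tool --moves '[0.5,0,-0.015,0,0,0,0,0.5,0,-0.035,0,0,0,0,0.5,0,-0.055,0,0,0,0,0.5,0,-0.075,0,0,0,0,0.5,0,-0.09,0,0,0,0,0.5,0,-0.095,0,0,0,0]'

```text
t: 14.98
position: [499.2, 36.9, 136.6]
tool_rot: [-89.8, -0.0, -78.1]
ft_force: [1.3, -0.4, -2.8]
gripper_width: 0.534
```

```bash
python3 -c "
from h import *
plan((422.5,288.5,125,12))"
```

```text
t 14.98 [499.2  36.9 136.6] jaw 11.9 F [ 1.35 -0.41 -2.78] M [ 0.012 -0.001  0.024] w 0.534 j7 -17.0
[-0.262, 0.0113, -0.0232] [-0.004, -0.002, 0.001]
```

>>> servo_tool --moves '[0.5,-0.015,0,-0.0015,0,0,0,0.5,-0.04,0,-0.0035,0,0,0,0.5,-0.07,0,-0.006,0,0,0,0.5,-0.1,0,-0.009,0,0,0,0.5,-0.13,0,-0.0115,0,0,0,0.5,-0.16,0,-0.014,0,0,0,0.5,-0.19,0,-0.017,0,0,0,0.5,-0.22,0,-0.0195,-0.002,0,0,0.5,-0.245,0,-0.022,-0.004,0,0,0.5,-0.258,0,-0.023,-0.004,0,0,0.5,-0.262,0.005,-0.0232,-0.004,-0.002,0,0.5,-0.262,0.011,-0.0232,-0.004,-0.002,0]'

```text
t: 15.98
position: [422.2, 289.4, 124.8]
tool_rot: [-90.0, -0.0, -77.9]
ft_force: [0.5, -1.0, -2.9]
gripper_width: 0.534
```

```bash
python3 - <<'E'
from h import *
plan((422.5,288.5,50,12))
s=optics.camera("side")["img"][:,:,::-1]; t=optics.camera("top")["img"][:,:,::-1]
o=np.hstack([cv2.resize(s[200:320,180:340],(480,360),interpolation=2),cv2.resize(t[190:290,150:240],(320,360),interpolation=2)])
cv2.imwrite("pics/over.png",o)
E
```

```text
t 15.98 [422.2 289.4 124.8] jaw 12.1 F [ 0.51 -0.95 -2.87] M [ 0.006 -0.019 -0.017] w 0.534 j7 -48.0
[0.0009, 0.0748, 0.0] [-0.001, 0.002, 0.0]
```

View pics/over.png

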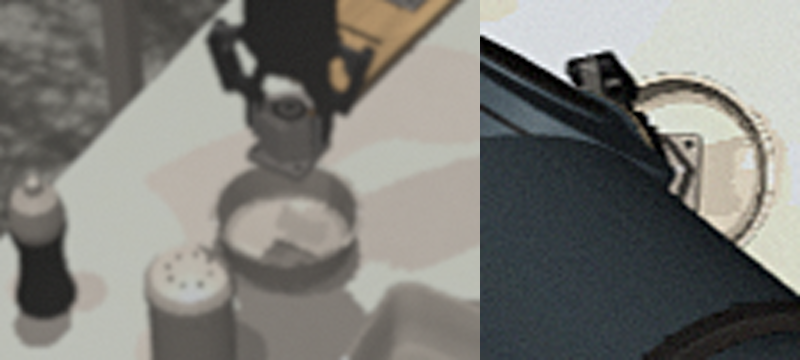

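The picture shows the bearing upright in the jaws, centred over the dish, which is untouched. I'll lower it.

>>> servo_tool --moves '[0.5,0.001,0.015,0,0,0,0,0.5,0.001,0.035,0,0,0,0,0.5,0.001,0.055,0,0,0,0,0.5,0.001,0.073,0,0,0,0,0.5,0.001,0.085,0,0,0,0,0.5,0.001,0.092,0,0,0,0,0.5,0.001,0.096,0,0,0,0,0.5,0.001,0.098,0,0,0,0,0.5,0.001,0.099,0,0,0,0]'

```text
t: 16.83
position: [422.8, 284.9, 25.0]
tool_rot: [-90.1, -0.2, -78.1]
ft_force: [-0.5, 0.1, -1.6]
gripper_width: 0.53
```

```bash
python3 -c "
from h import *
plan((422.5,288.5,20,12))"
```

```text
t 16.83 [422.8 284.9  25. ] jaw 11.9 F [-0.48  0.13 -1.61] M [-0.016 -0.018  0.011] w 0.53 j7 -55.0
[-0.0036, 0.0049, 0.0004] [0.002, -0.001, 0.003]
```

>>> servo_tool --moves '[0.5,-0.0036,0,0,0.002,0,0.003,0.5,-0.0036,0.001,0,0.002,0,0.003,0.5,-0.0036,0.002,0,0.002,0,0.003,0.5,-0.0036,0.003,0,0.002,0,0.003,0.5,-0.0036,0.0035,0,0.002,0,0.003,0.5,-0.0036,0.004,0,0.002,0,0.003]'

```text
t: 17.33
position: [422.1, 288.4, 21.0]
tool_rot: [-90.0, 0.0, -78.1]
ft_force: [0.4, -0.2, -3.2]
gripper_width: 0.532
```

```bash
python3 -c "
from h import *
plan((422.5,288.5,20,12))"
```

```text
t 17.33 [422.1 288.4  21. ] jaw 11.9 F [ 0.37 -0.22 -3.19] M [ 0.    -0.005 -0.016] w 0.532 j7 -55.0
[-0.0, 0.001, 0.0004] [-0.0, -0.001, -0.0]
```

>>> servo_tool --moves '[0.5,0,0.0005,0,0,0,0,0.5,0,0.0008,0,0,0,0,0.5,0,0.001,0,0,0,0,0.5,0,0.001,0,0,0,0]'

```text
t: 17.67
position: [422.1, 288.5, 20.6]
tool_rot: [-89.9, 0.0, -78.1]
ft_force: [-1.9, -0.1, 7.8]
gripper_width: 0.531
```

Contact. I'll ease off, release and rise.

>>> servo_tool --moves '[0.5,0,-0.0002,0,0,0,0,0.55,0,-0.0002,0,0,0,0,0.6,0,0,0,0,0,0,0.66,0,0,0,0,0,0,0.68,0,0,0,0,0,0,0.68,0,-0.015,0,0,0,0,0.68,0,-0.04,0,0,0,0,0.68,0,-0.07,0,0,0,0,0.68,0,-0.1,0,0,0,0,0.68,0,-0.13,0,0,0,0,0.68,0,-0.16,0,0,0,0,0.68,0,-0.18,0,0,0,0]'

```text
t: 18.67
position: [422.2, 288.9, 203.3]
tool_rot: [-89.8, 0.1, -78.1]
ft_force: [0.8, -0.5, -1.2]
gripper_width: 0.681
```

>>> servo_tool --moves '[0.8,0.03,0,0,0,0,0,0.8,0.07,0,0,0,0,0,0.8,0.11,0,0,0,0,0,0.8,0.15,0,0,0,0,0,0.8,0.19,0,0,0,0,0,0.8,0.23,0,0,0,0,0,0.8,0.26,0,0,0,0,0,0.8,0.28,0,0,0,0,0,0.8,0.28,0,0,0,0,0,0.8,0.28,0,0,0,0,0]'

```text
t: 19.5
position: [480.1, 13.8, 202.8]
tool_rot: [-89.8, 0.1, -78.2]
ft_force: [0.3, 0.8, -0.1]
gripper_width: 0.797
```

```bash
python3 - <<'E'
from h import *
plan()
t=optics.camera("top")["img"][:,:,::-1];s=optics.camera("side")["img"][:,:,::-1]
o=np.zeros((600,800,3),np.uint8)
o[:300,:400]=cv2.resize(t[200:275,155:255],(400,300),interpolation=2)
o[:300,400:]=cv2.resize(s[200:350,170:370],(400,300),interpolation=2)
o[300:]=cv2.resize(t[150:285,80:440],(800,300),interpolation=2)
cv2.imwrite("pics/final.png",o)
E
```

```text
t 19.5 [480.1  13.8 202.8] jaw 11.8 F [ 0.31  0.85 -0.09] M [ 0.077 -0.021 -0.036] w 0.797 j7 -9.0
```

View pics/final.png

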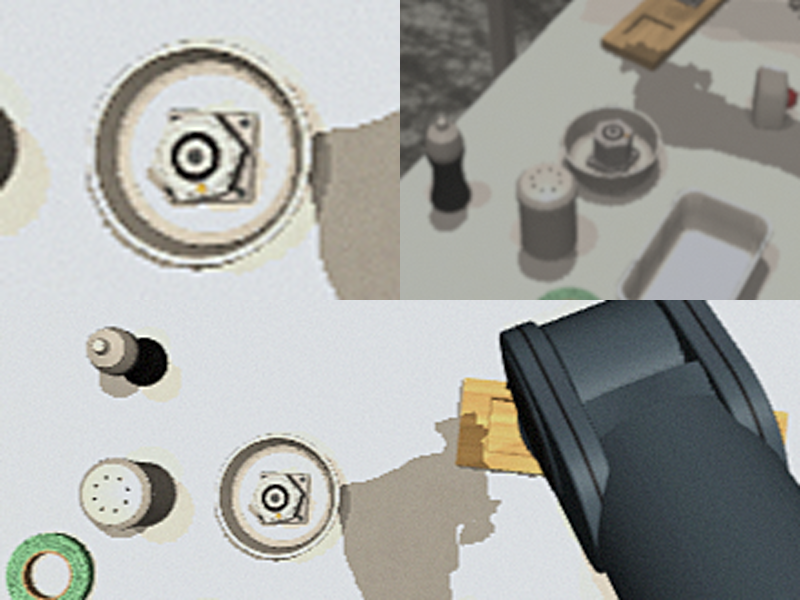

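The bearing stands upright in the dish. Its flange centre is at about (211,157) in the crop and the floor centre at about (214,155), so it is within 2 mm of the middle. The dredger and mill have not moved.

```bash
python3 -c "
from cell import arm
print(arm.hand_in())"
```

```text
the job is handed in; nothing more can be done
None
```

The bearing that drags now stands upright in the middle of the steel dish, and I handed the job in at about 19.6 s of the 64 s allowed. It was the one in the +y pocket, nearest the dish.

- **Turning:** I turned all three rings about 80° in their pockets before taking anything out. A picture of the nipples afterwards read +82°, −80° and +81°.
- **Drag:** The ring in the +y pocket resisted with about 0.35–0.40 N m. The other two read about 0.06 N m or less, close to sensor noise.
- **Forces:** The highest wrist-force readings were about 8 N, but I only read the force at the end of each move.
- **Last picture:** The bearing's flange is within about 2 mm of the dish's centre, and the dish, dredger and mill have not moved.
- **Not rechecked:** The arm hid the two free-running bearings in that last picture. I last saw them seated just after all the turning, and nothing went near them after that.

The top and side cameras disagreed by 1–2 mm on the bearing positions. The jaws still closed on each ring with under 3 N of sideways force.

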